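Open the folding easel and stand the soil chart on it

TASK

Set up the soil colour chart for reading. Swing the folding prop leg of the easel stand up and over, pushing until it is firmly against its stop but without forcing it; then take the chart out of its wooden rack and set it down (do not drop it) behind the stand's front lip, about centred, leaning back against the leg with its colour chips facing out over the lip. Let go, leave it standing at rest, and do not disturb the tub, the spoon or the cup.

Things in the scene. Friction and masses are not known exactly. Their poses are not given: they have to be found in the camera images.
- stand: Grey steel easel stand fixed to the bench. Origin: centre of its underside; -x is its front, z up. Base plate 200 (x) x 160 (y) x 10 mm. Front lip 150 mm long at x = -12 to -4, top at z = 26 mm. The chart sits on the plate (z = 10 mm, the ledge) in the gap of about 20 mm between lip and leg hinge. Two hinge cheeks at y = +-62, 8 mm thick, x = 30 to 52, up to z = 43 mm.
- leg_hinge (a point): Point on the leg's hinge axis, midway along it: at x = 30, y = 0, z = 34 mm in the stand's frame; axes as the stand's. The hinge axis is the stand's y.
- leg_tip (a point): Middle of the prop leg's free edge, on the face that looks down when folded, forward when up (the chart leans on it). The leg is an aluminium plate, 110 mm from hinge axis to free edge, 104 mm wide, 8 mm thick (4 mm each side of the axis). Axes turn with the leg: x from free edge to hinge, y along the hinge axis, z normal to the plate, away from this face.
- leg (a joint): Leg angle, rad. 0: about level (within 0.12), folded forward over the lip; grows as the free edge swings up and back past vertical to a rigid stop, leaning 8 to 18 degrees back. Each stand's stop is set differently: feel for it, pushing with under 40 N. Starts 0.5 to 0.9 open; stays where it is left (hinge friction 0.15 N m: 2 N at 75 mm from the hinge).
- rack: Wooden block fixed to the bench, 76 (x) x 180 (y) x 40 mm high, with one slot along y, 16 mm wide and 30 mm deep, open at both ends, in the middle of its top. Origin: centre of its underside; x is across the slot, z up.
- chart: Soil colour chart: stiff white board 10 mm thick (x), 140 wide (y), 190 high (z), 0.15 to 0.31 kg, with 16 brownish square chips on its -x face. Stands in the rack's slot, chips towards the robot, lower edge 10 mm above the bench; take it by its top edge. Origin: middle of its lower edge; z points to its top edge, x to its plain back.
- tub: Closed round plastic sample tub, 92 mm across, 75 mm high. Bystander. Origin: centre of its underside.
- spoon: Steel spoon, 170 mm long, lying on the bench. Bystander. Origin near its middle; x runs along it.
- cup: Empty open plastic sample cup, 60 mm across, 60 mm high. Bystander. Origin: centre of its underside.
Mind the look-alikes: they are no part of the job. Of the things that look like the chart, the middle-sized one is meant.

How it is judged:
By the outcome, as a careful person would: the job done as asked, in the order asked, and still so for the second after the job is handed in, with the robot touching nothing.
It also fails if it takes over 72 s, if anything falls off the work surface, if the arm or the gripper's body presses on something with over 40 N, if the wrist force passes 120 N, or if a joint passes its speed limit or range.

ROBOT

A 7-joint arm with a two-finger parallel gripper is mounted at the origin on the work surface. World frame = base frame: x ahead of the robot, y to its left, z up, the work surface at z = 0. Lengths are in m, angles in rad, forces in N, time in s.
With the tool pointing down it reaches from about 0.4 to 0.85 m from the base axis. Payload 10.4 kg.
Tool frame: the origin (TCP) lies midway between the tips of the shut fingers; the grasp point (between the pads) lies 19 mm behind it; y points along the fingers, x is the direction in which the jaws open and shut, and the axes are right-handed (so a half turn about y gives the same grasp; the last joint's range is limited). The gripper opens to 87 mm and grips with 3 to 60 N. Pads are 19 mm wide; open, the fingers measure 117 mm over their backs; the gripper's body (75 mm by 190 mm) begins 51 mm behind the grasp point.
Start: joints at [1.21, 0.332, -0.065, 1.46, 0.022, 1.35, -0.088], TCP at [0.207, -0.59, 0.223] pointing down, gripper open.
Joint ranges: [-2.6, 2.6], [-0.5, 2.12], [-1.47, 1.34], [0.16, 2.42], [-1.27, 4.41], [0.06, 2.06], [-2.6, 2.6]. Speed limits (rad/s): [2.22, 2.22, 2.79, 2.79, 3.14, 3.14, 3.14].

INTERFACE

Orientations are given as a unit quaternion [x, y, z, w].
In Python, from bench import * gives the robot as it stands.
- The arm moves only by the tool jog_arm, never from a script. Its argument "commands" is a list of rows, each an object with "translation": the shift along the world's x, y, z in mm, a list of three; "twist": the turn about the world's z in rad. A call has 1 to 20 rows; each row shifts and turns the commanded pose from where the row before left it; what a row does not reach is not made up. A row lasts 1/10 s, in which the tool goes at most 50 mm and 8.59 degrees, less where a joint would pass 70% of its speed; a pose out of reach is approached as far as the arm can. A call is refused whole if a number of a shift passes 50 or a number of a turn 0.15, either way. A call with a gripper value outside its range is refused whole. "grip" is the closure, from 0 (fully open) to 1 (shut), set as the call begins (left out, the last holds). The fingers move at their own pace and stop on an object; "grip_force" is the grip in N (left out, the last holds). Time passes only in rows, so rows that do not move let the fingers close. It gives the time, the measured TCP pose, the force and the opening at its end, in the units of the state.
- read_state(): the state, without advancing time (a new reading comes with each control period).
- camera(name): name is "scene" or "top"; returns a dict with "img" (420x560x3 uint8, red, green, blue), "fx", "fy", "cx", "cy" (pixels), "cam_to_world" (4x4, takes a point from camera to world coordinates). Camera axes: x right, y down, z forward; pixel columns grow to the right and rows downward; lengths in m; the calibration is good to about 2 mm. A picture is of the moment at which its call begins. There is no depth.
- close_job(): hands the job in, once; it reports no verdict.
The state is a dict: "time": time; "joint_positions": joint angles; "joint_vel": joint speeds; "joint_torque": joint torques, N m; "ee_pos": TCP position; "eef_rot": TCP orientation; "ft_force": force on the tool from outside, world axes, zero at the start; "torque": the same for the moment, N m; "width": finger opening in m.
Only numpy, scipy, OpenCV 4.12 (cv2) and the standard library are available. Lean on these libraries where they do the work, as an engineer would, in place of code of your own. Each camera call takes 0.05 s, during which the arm holds its last target.

## Working session

There is one attempt and no reset: what is moved stays moved. The work goes in short steps, Python scripts to look and compute and a tool call to move; the robot and the scene stay as the last step left them, time stands still between calls to the robot, and variables do not carry over. Pictures are saved under pics/ and viewed, and the job is handed in when it is done.

Besides the shell and the picture viewer there is one more tool, called after "Call:" by a JSON object that holds its "op" and its "data", one argument or row to a line. jog_arm: Moves the arm, as the interface text tells. Its arguments: {"type":"object","properties":{"commands":{"type":"array"},"grip":{"type":"number"},"grip_force":{"type":"number"}},"required":["commands"]}

```bash
mkdir -p pics; ls
python3 - <<'E'
from bench import *
import cv2,numpy as np
print(read_state())
for n in("scene","top"):
    c=camera(n);cv2.imwrite(f"pics/{n}0.png",c["img"][:,:,::-1]);np.save(f"{n}0.npy",c["img"])
    print(n,c["fx"],c["fy"],c["cx"],c["cy"],np.round(c["cam_to_world"],4).tolist())
E
```

```text
pics
{'time': 0.0, 'joint_positions': array([ 1.21037244,  0.33290975, -0.06466638,  1.46095588,  0.02160291,
        1.34984663, -0.08849347]), 'joint_vel': array([-0.00055671, -0.00088513, -0.00243883, -0.00229502,  0.00078078,
       -0.00048965,  0.00115508]), 'joint_torque': array([-6.39777136e-05, -6.23257971e+01,  2.42911081e-02, -3.89888763e+01,
       -6.12619473e-02,  3.98468901e-02,  1.15164921e-04]), 'ee_pos': array([ 0.20699716, -0.58932676,  0.22172323]), 'eef_rot': array([-0.57666987,  0.40925613, -0.40840396,  0.57720663]), 'ft_force': array([-0.00625746, -0.23632891, -0.24096586]), 'torque': array([0.03713239, 0.01733485, 0.05303523]), 'width': 0.08683583225581179}
scene 403.38086727819615 403.38086727819615 276.3070044628477 207.82699076033296 [[-0.2244, 0.6369, -0.7376, 1.0397], [0.9745, 0.1425, -0.1734, 0.1061], [-0.0054, -0.7577, -0.6526, 0.5578], [0.0, 0.0, 0.0, 1.0]]
top 503.02843235072834 503.02843235072834 284.6033517586428 203.7048483366441 [[0.0265, -0.989, 0.1458, 0.3445], [-0.9994, -0.0293, -0.0173, -0.0011], [0.0214, -0.1453, -0.9892, 1.1112], [0.0, 0.0, 0.0, 1.0]]
```

View pics/scene0.png

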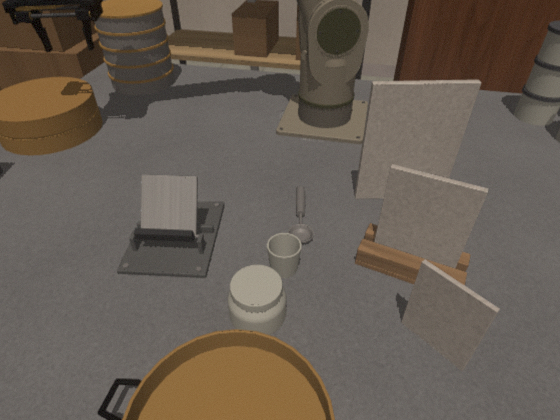

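View pics/top0.png

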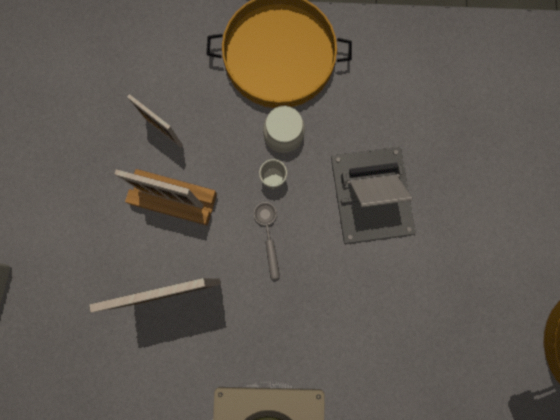

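Run:
```python
import cv2,numpy as np
s=np.load("scene0.npy")[:,:,::-1];t=np.load("top0.npy")[:,:,::-1]
g=lambda a:np.clip((a/255.)**.6*255,0,255).astype(np.uint8)
a=cv2.resize(g(s[165:280,110:235]),None,fx=3.2,fy=4,interpolation=2)
a=cv2.resize(g(s[165:280,110:235]),(500*1,460),interpolation=2)
b=cv2.resize(g(t[140:250,320:425]),(300,314),interpolation=2)
cv2.imwrite("pics/z1.png",cv2.resize(g(s[165:280,110:235]),(625,575),interpolation=2))
cv2.imwrite("pics/z2.png",cv2.resize(g(t[140:250,320:425]),(572,600),interpolation=2))
cv2.imwrite("pics/z3.png",np.hstack([cv2.resize(g(t[160:230,110:230]),(480,280),interpolation=2)]))
cv2.imwrite("pics/z4.png",cv2.resize(g(s[150:300,340:500]),(640,600),interpolation=2))
```

```text
(no output)
```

View pics/z1.png

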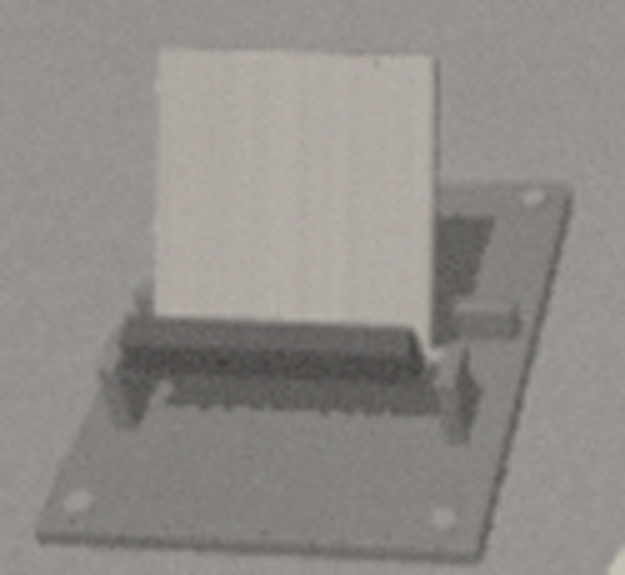

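View pics/z2.png

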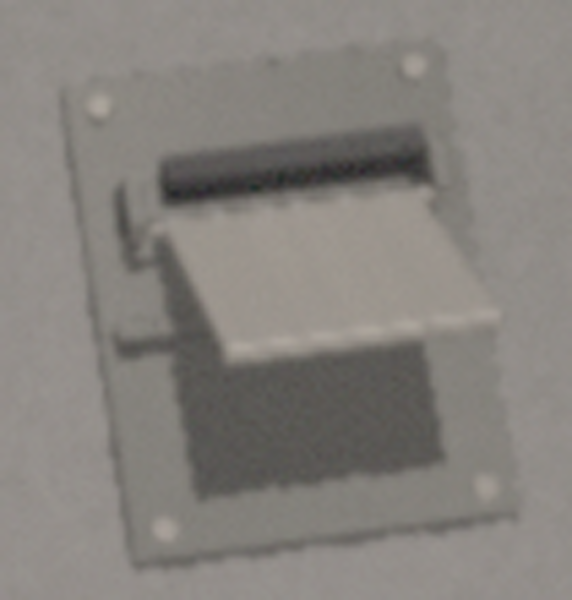

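View pics/z3.png

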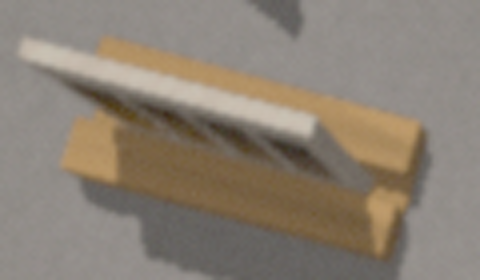

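View pics/z4.png

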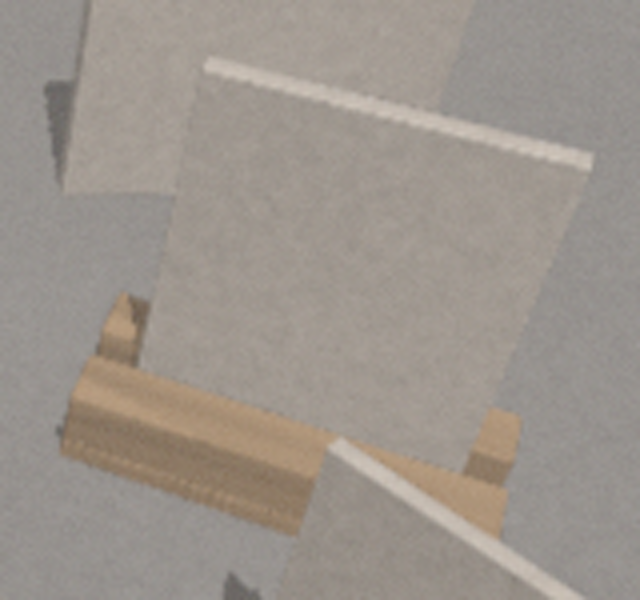

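```bash
cat > h.py <<'E'
import numpy as np
K={'scene':(403.38086727819615,276.3070044628477,207.82699076033296,np.array([[-0.2244, 0.6369, -0.7376, 1.0397], [0.9745, 0.1425, -0.1734, 0.1061], [-0.0054, -0.7577, -0.6526, 0.5578]])),
'top':(503.02843235072834,284.6033517586428,203.7048483366441,np.array([[0.0265, -0.989, 0.1458, 0.3445], [-0.9994, -0.0293, -0.0173, -0.0011], [0.0214, -0.1453, -0.9892, 1.1112]]))}
def ray(n,p):
    f,cx,cy,M=K[n]; d=M[:,:3]@np.array([(p[0]-cx)/f,(p[1]-cy)/f,1]);return M[:,3],d/np.linalg.norm(d)
def onz(n,p,z):
    o,d=ray(n,p);return o+d*(z-o[2])/d[2]
def tri(pt,ps):
    o1,d1=ray('top',pt);o2,d2=ray('scene',ps)
    s=np.linalg.lstsq(np.c_[d1,-d2],o2-o1,rcond=None)[0]
    a=o1+s[0]*d1;b=o2+s[1]*d2;return (a+b)/2,np.linalg.norm(a-b)
def proj(n,P):
    f,cx,cy,M=K[n];q=M[:,:3].T@(np.array(P)-M[:,3]);return np.array([f*q[0]/q[2]+cx,f*q[1]/q[2]+cy])
E
python3 - <<'E'
from h import *
np.set_printoptions(precision=4,suppress=True)
zt=lambda x,y:(320+x/5.4476-.5+.09,140+y/5.4545-.5+.09)
zs=lambda x,y:(110+x/5-.4,165+y/5-.4)
top={'farL':zt(68,85),'farR':zt(440,45),'nearR':zt(518,515),'nearL':zt(135,563)}
P={k:onz('top',v,.01) for k,v in top.items()}
for k,v in P.items():print('top',k,v)
print('cent',sum(P.values())/4)
for a,b in(('farL','farR'),('nearL','nearR'),('farL','nearL'),('farR','nearR')):
    d=P[a]-P[b];print(a,b,np.linalg.norm(d),np.degrees(np.arctan2(d[1],d[0])))
for k,v in {'farR':zs(40,535),'farL':zs(482,553),'nearL':zs(572,187)}.items():print('scene',k,onz('scene',v,.01))
for k,v in {'farL':(100,106),'farR':(415,66),'nearR':(487,487),'nearL':(165,529)}.items():print('screw',k,onz('top',zt(*v),.011))
for k,v in {'farR':(78,500),'farL':(442,518),'nearL':(535,197)}.items():print('screw s',k,onz('scene',zs(*v),.011))
# leg tip corners upper face
print('leg L',tri(zt(225,350),zs(435,55)),'R',tri(zt(499,312),zs(160,50)))
# chart top edge (back corners)
ct=lambda x,y:(110+x/4-.4,160+y/4-.4)
cs=lambda x,y:(340+x/4-.4,150+y/4-.4)
print('chart L back', tri(ct(27,38),cs(592,155)),'R back',tri(ct(320,116),cs(208,58)))
print('chart L front', tri(ct(20,52),cs(588,170))[0],'R front',tri(ct(310,136),cs(205,72))[0])
for n,p in {'nearL':(85,118),'farL':(105,38),'farR':(425,122),'nearR':(385,250)}.items(): print('rack',n,onz('top',ct(*p),.04))
E
```

```text
top farL [ 0.6203 -0.1242  0.01  ]
top farR [ 0.6422 -0.2787  0.01  ]
top nearR [ 0.4478 -0.309   0.01  ]
top nearL [ 0.424  -0.1537  0.01  ]
cent [ 0.5336 -0.2164  0.01  ]
farL farR 0.15601748215200215 98.07755646078907
nearL nearR 0.15708098841699003 98.6967404225742
farL nearL 0.19846846129239315 8.559121693403315
farR nearR 0.19678277438107805 8.870249023305258
scene farR [ 0.6495 -0.2739  0.01  ]
scene farL [ 0.6229 -0.1188  0.01  ]
scene nearL [ 0.4263 -0.1519  0.01  ]
screw farL [ 0.6116 -0.1374  0.011 ]
screw farR [ 0.6327 -0.2679  0.011 ]
screw nearR [ 0.4587 -0.2962  0.011 ]
screw nearL [ 0.438  -0.1656  0.011 ]
screw s farR [ 0.6325 -0.2682  0.011 ]
screw s farL [ 0.6117 -0.1378  0.011 ]
screw s nearL [ 0.4371 -0.1645  0.011 ]
leg L (array([ 0.4944, -0.1702,  0.1247]), np.float64(0.0003620008226117678)) R (array([ 0.5116, -0.2711,  0.1233]), np.float64(0.00018965445900477336))
chart L back (array([0.5333, 0.2936, 0.2038]), np.float64(0.002429093845904277)) R back (array([0.501 , 0.1594, 0.2036]), np.float64(0.00450576475237767))
chart L front [0.5283 0.2978 0.194 ] R front [0.4934 0.1627 0.1924]
rack nearL [0.5243 0.3111 0.04  ]
rack farL [0.5684 0.3035 0.04  ]
rack farR [0.5276 0.1291 0.04  ]
rack nearR [0.4577 0.1471 0.04  ]
```

Run:
```python
from h import *
from scipy.spatial.transform import Rotation as R
from bench import *
np.set_printoptions(precision=4,suppress=True)
m=R.from_quat(read_state()['eef_rot']).as_matrix();print(m, 'jaw yaw',np.arctan2(m[1,0],m[0,0]))
ct=lambda x,y:(110+x/4-.4,160+y/4-.4)
for n,p in {'Lb':(27,38),'Lf':(20,52),'Rb':(320,116),'Rf':(310,136)}.items(): print(n,onz('top',ct(*p),.2))
cs=lambda x,y:(340+x/4-.4,150+y/4-.4)
for n,p in {'Lb':(592,155),'Lf':(588,170),'Rb':(208,58),'Rf':(205,72)}.items(): print('s',n,onz('scene',cs(*p),.2))
# rack slot in rack frame & screws
for n,p in {'slotR_far':(412,195),'nearR':(385,255)}.items(): print(n,onz('top',ct(*p),.04))
print('big',tri((91,306),(475,82)),tri((204,282),(373,83)))
print('small',tri((131,97),(490,303)),tri((172,134),(427,266)))
print('cup',onz('top',(273,173),.06),'tub',onz('top',(284,122),.075),'pan rim',onz('top',(280,105),.05))
print(proj('top',[.517,.227,.2]))
```

```text
[[ 0.3315 -0.0005  0.9435]
 [-0.9435  0.0012  0.3315]
 [-0.0013 -1.     -0.    ]] jaw yaw -1.2329145623076059
Lb [0.5339 0.2936 0.2   ]
Lf [0.5272 0.2963 0.2   ]
Rb [0.5016 0.1577 0.2   ]
Rf [0.4922 0.1617 0.2   ]
s Lb [0.5275 0.297  0.2   ]
s Lf [0.537  0.2942 0.2   ]
s Rb [0.495  0.1622 0.2   ]
s Rf [0.5049 0.1612 0.2   ]
slotR_far [0.4878 0.1342 0.04  ]
nearR [0.4551 0.147  0.04  ]
big (array([0.2899, 0.2963, 0.2584]), np.float64(0.0050406183886372614)) (array([0.334 , 0.1163, 0.2582]), np.float64(0.002511673726638611))
small (array([0.6917, 0.2922, 0.1468]), np.float64(0.0011859191338650429)) (array([0.6261, 0.2192, 0.1236]), np.float64(0.013418818033795854))
cup [0.5648 0.007  0.06  ] tub [ 0.6733 -0.0133  0.075 ] pan rim [ 0.7196 -0.0038  0.05  ]
[152.1665 179.2294]
```

Run:
```python
from h import *
np.set_printoptions(precision=3,suppress=True)
print('tcp in views',proj('top',[.207,-.59,.222]),proj('scene',[.207,-.59,.222]))
print('orange box front-bottom',onz('scene',(50,145),0),'right',onz('scene',(100,125),0),'L',onz('scene',(0,130),0),'top left edge',onz('top',(546,342),.05))
print('barrel',onz('scene',(140,92),0))
```

```text
tcp in views [611.887 367.061] [69.266 49.229]
orange box front-bottom [ 0.294 -0.673  0.   ] right [ 0.171 -0.603  0.   ] L [ 0.255 -0.857  0.   ] top left edge [ 0.227 -0.569  0.05 ]
barrel [-0.048 -0.594  0.   ]
```

Call:
{"op": "jog_arm", "data": {
  "commands": [
    {"translation": [0, 0, 40], "twist": 0.05},
    {"translation": [0, 0, 40], "twist": 0.1}
  ],
  "grip": 1,
  "grip_force": 20
}}

```text
time: 0.3
ee_pos: [0.2069, -0.5888, 0.3021]
eef_rot: [-0.606, 0.365, -0.363, 0.607]
ft_force: [0.5, -0.9, 0.5]
width: 0.078
```

Call:
{"op": "jog_arm", "data": {
  "commands": [
    {"translation": [16.8, 25.5, 0], "twist": 0.0888},
    {"translation": [16.8, 25.5, 0], "twist": 0.0888},
    {"translation": [16.8, 25.5, 0], "twist": 0.0888},
    {"translation": [16.8, 25.5, 0], "twist": 0.0888},
    {"translation": [16.8, 25.5, 0], "twist": 0.0888},
    {"translation": [16.8, 25.5, 0], "twist": 0.0888},
    {"translation": [16.8, 25.5, 0], "twist": 0.0888},
    {"translation": [16.8, 25.5, 0], "twist": 0.0888},
    {"translation": [16.8, 25.5, 0], "twist": 0.0888},
    {"translation": [16.8, 25.5, 0], "twist": 0.0888},
    {"translation": [16.8, 25.5, 0], "twist": 0.0888},
    {"translation": [16.8, 25.5, 0], "twist": 0.0888},
    {"translation": [16.8, 25.5, 0], "twist": 0.0888},
    {"translation": [16.8, 25.5, 0], "twist": 0.0888},
    {"translation": [0, 0, -37], "twist": 0},
    {"translation": [0, 0, -37], "twist": 0},
    {"translation": [0, 0, -37], "twist": 0},
    {"translation": [0, 0, -37], "twist": 0},
    {"translation": [0, 0, -37], "twist": 0},
    {"translation": [0, 0, 0], "twist": 0}
  ]
}}

```text
time: 2.3
ee_pos: [0.4393, -0.2313, 0.1132]
eef_rot: [-0.703, -0.054, 0.059, 0.707]
ft_force: [0.5, 0.2, -0.1]
width: 0.0002
```

```bash
cat > snap.py <<'E'
import sys,cv2,numpy as np
from bench import *
from scipy.spatial.transform import Rotation as R
t=sys.argv[1]
s=read_state();m=R.from_quat(s['eef_rot']).as_matrix();p=s['ee_pos']
print(s['time'],p,'yaw',np.arctan2(m[1,0],m[0,0]),'tilt',m[2],s['ft_force'],s['torque'],s['width'])
c=np.array([.5353,-.2167]);a=.16;d=p[:2]-c;print('stand frame',d@[np.cos(a),np.sin(a)],d@[-np.sin(a),np.cos(a)])
g=lambda a:np.clip((a/255.)**.6*255,0,255).astype(np.uint8)
for n,k in zip(("scene","top"),sys.argv[2:]):
    im=camera(n)["img"][:,:,::-1];x0,y0,x1,y1=map(int,k.split(','))
    cr=im[y0:y1,x0:x1];f=min(800/(x1-x0),600/(y1-y0));cv2.imwrite(f"pics/{t}_{n}.png",cv2.resize(g(cr),None,fx=f,fy=f,interpolation=2));print(n,'scale',f)
E
python3 snap.py a 90,100,250,290 310,120,430,260
```

```text
2.3 [ 0.43928099 -0.23125698  0.1131713 ] yaw 0.1603895872493737 tilt [-0.00625798 -0.99996562  0.00543978] [ 0.48779187  0.155468   -0.12111581] [ 0.02874723 -0.06991421 -0.04407004] 0.0001503294181343938
stand frame -0.09711178186655897 0.0009265333442643385
scene scale 3.1578947368421053
top scale 4.285714285714286
```

View pics/a_scene.png

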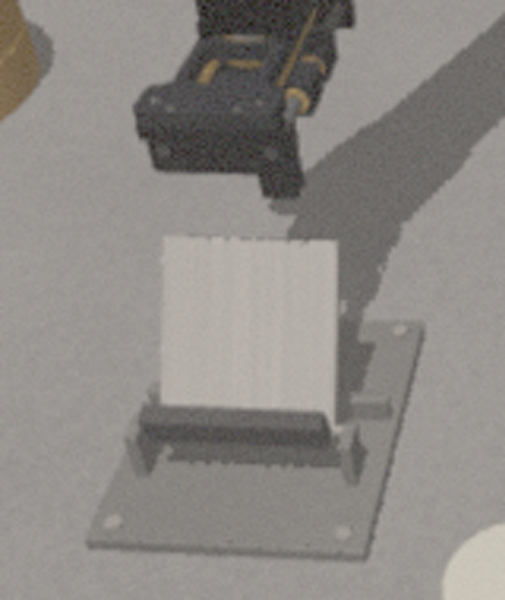

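View pics/a_top.png

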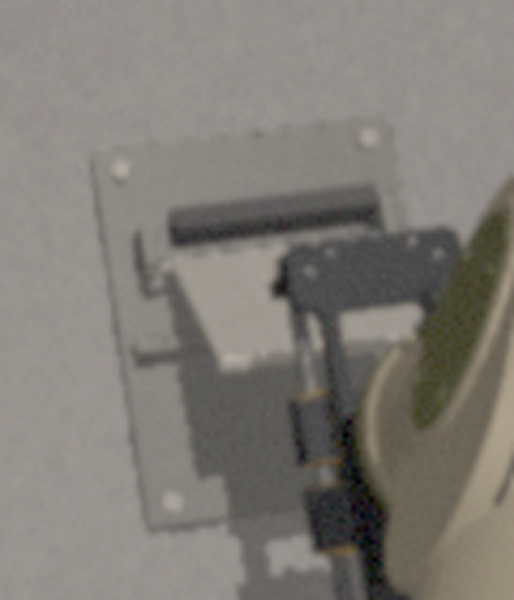

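Run:
```python
from h import *
p=np.array([.4393,-.2313,.1132])
q=proj('scene',p);print(q,(q-[90,100])*3.158, (proj('scene',p+[0,0,.07])-[90,100])*3.158)
```

```text
[178.62706184 160.12453445] [279.88426129 189.87327979] [260.34453382  90.05499824]
```

Call:
{"op": "jog_arm", "data": {
  "commands": [
    {"translation": [20, 3.2, 0], "twist": 0},
    {"translation": [15, 2.4, 0], "twist": 0},
    {"translation": [10, 1.6, 0], "twist": 0},
    {"translation": [10, 1.6, 0], "twist": 0},
    {"translation": [10, 1.6, 0], "twist": 0}
  ]
}}

```text
time: 2.9
ee_pos: [0.5054, -0.2246, 0.1209]
eef_rot: [0.706, 0.054, -0.057, -0.704]
ft_force: [-4.5, -0.4, 2.3]
width: 0.0002
```

```bash
python3 snap.py b 90,100,250,290
```

```text
2.9 [ 0.505385   -0.22455211  0.12090072] yaw 0.1574716310161412 tilt [-0.00449762 -0.99998643 -0.00262784] [-4.51270216 -0.41024782  2.29997579] [-0.15173227  0.65708319  0.04549379] 0.00018488302415351816
stand frame -0.030783887900643674 -0.002985815026782971
scene scale 3.1578947368421053
```

View pics/b_scene.png

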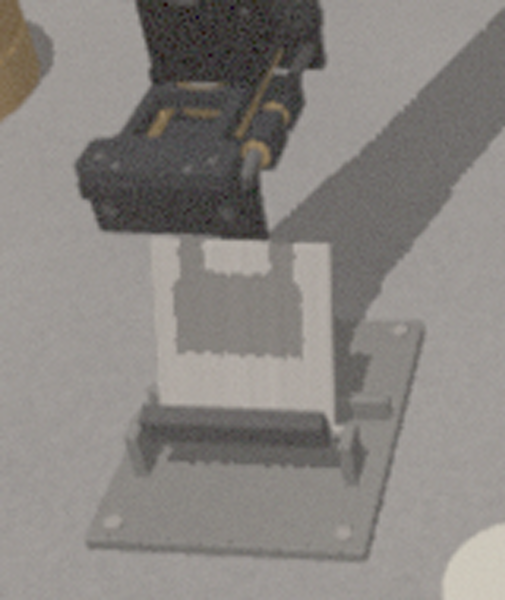

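Call:
{"op": "jog_arm", "data": {
  "commands": [
    {"translation": [8, 1.3, -2], "twist": 0},
    {"translation": [8, 1.3, -2], "twist": 0},
    {"translation": [8, 1.3, -2], "twist": 0},
    {"translation": [8, 1.3, 0], "twist": 0}
  ]
}}

```text
time: 3.35
ee_pos: [0.54, -0.2169, 0.1113]
eef_rot: [-0.705, -0.057, 0.057, 0.705]
ft_force: [-2.0, -1.0, 1.4]
width: 0.0005
```

```bash
python3 snap.py c 90,100,250,290
```

```text
3.35 [ 0.54004785 -0.21686159  0.11134466] yaw 0.16034604832476887 tilt [-2.42075407e-05 -9.99999955e-01  2.97457631e-04] [-2.02941799 -0.98987351  1.38710529] [-0.12816782  0.22272346 -0.04812779] 0.000514385974847117
stand frame 0.004661464918559092 -0.000915944902540423
scene scale 3.1578947368421053
```

View pics/c_scene.png

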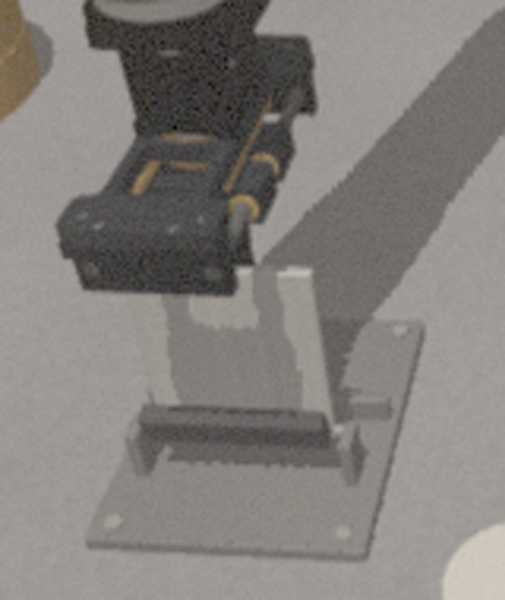

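Call:
{"op": "jog_arm", "data": {
  "commands": [
    {"translation": [5, 0.8, 0], "twist": 0},
    {"translation": [4, 0.6, 0], "twist": 0},
    {"translation": [3, 0.5, 0], "twist": 0},
    {"translation": [0, 0, 0], "twist": 0}
  ]
}}

```text
time: 3.8
ee_pos: [0.5518, -0.2149, 0.1116]
eef_rot: [-0.705, -0.057, 0.057, 0.705]
ft_force: [-0.2, 0.4, -0.6]
width: 0.0004
```

Call:
{"op": "jog_arm", "data": {
  "commands": [
    {"translation": [3, 0.5, 0], "twist": 0},
    {"translation": [0, 0, 0], "twist": 0}
  ]
}}

```text
time: 4.0
ee_pos: [0.5545, -0.2146, 0.1115]
eef_rot: [-0.705, -0.057, 0.057, 0.705]
ft_force: [-0.4, -0.4, 0.1]
width: 0.0002
```

Call:
{"op": "jog_arm", "data": {
  "commands": [
    {"translation": [3, 0.5, 0], "twist": 0},
    {"translation": [0, 0, 0], "twist": 0}
  ]
}}

```text
time: 4.2
ee_pos: [0.5576, -0.2142, 0.1115]
eef_rot: [0.705, 0.057, -0.057, -0.705]
ft_force: [-0.2, -1.1, -0.1]
width: 0.0007
```

Call:
{"op": "jog_arm", "data": {
  "commands": [
    {"translation": [3, 0.5, 0], "twist": 0},
    {"translation": [3, 0.5, 0], "twist": 0}
  ]
}}

```text
time: 4.4
ee_pos: [0.5632, -0.2133, 0.1114]
eef_rot: [-0.705, -0.056, 0.057, 0.705]
ft_force: [-2.7, -0.5, -0.9]
width: 0.0002
```

```bash
python3 snap.py d 90,100,250,290 310,120,430,260
```

```text
4.4 [ 0.56318157 -0.21332281  0.11135701] yaw 0.15995615909885394 tilt [-7.07942615e-04 -9.99999747e-01  6.91112326e-05] [-2.73272614 -0.5158961  -0.90241255] [-0.11246303  0.37218888  0.02340018] 0.00017872745887121376
stand frame 0.02806349459423881 -0.0011079841304044837
scene scale 3.1578947368421053
top scale 4.285714285714286
```

View pics/d_scene.png

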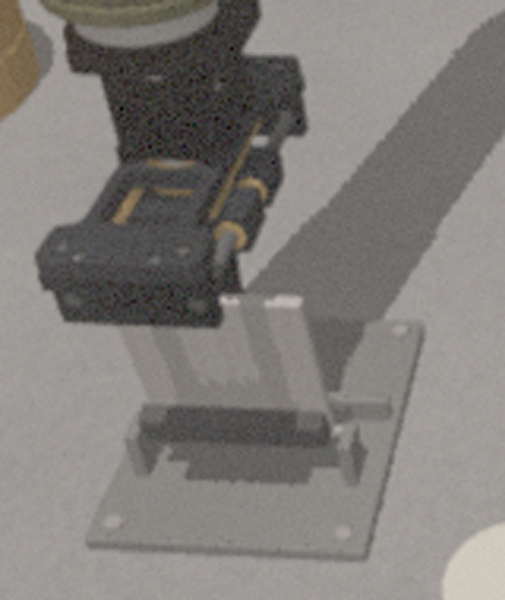

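In contact again (2.7 N); creep on in small steps watching the force.

Call:
{"op": "jog_arm", "data": {
  "commands": [
    {"translation": [2, 0.3, 0], "twist": 0},
    {"translation": [2, 0.3, 0], "twist": 0}
  ]
}}

```text
time: 4.7
ee_pos: [0.5673, -0.2126, 0.1114]
eef_rot: [-0.705, -0.056, 0.057, 0.705]
ft_force: [-2.8, -0.8, -0.9]
width: 0.0004
```

Call:
{"op": "jog_arm", "data": {
  "commands": [
    {"translation": [2, 0.3, 0], "twist": 0},
    {"translation": [2, 0.3, 0], "twist": 0}
  ]
}}

```text
time: 4.9
ee_pos: [0.5715, -0.212, 0.1115]
eef_rot: [-0.705, -0.057, 0.057, 0.705]
ft_force: [-2.6, 0.3, 0.2]
width: 0.0001
```

Call:
{"op": "jog_arm", "data": {
  "commands": [
    {"translation": [2, 0.3, 0], "twist": 0},
    {"translation": [0, 0, 0], "twist": 0}
  ]
}}

```text
time: 5.1
ee_pos: [0.5738, -0.2116, 0.1116]
eef_rot: [0.705, 0.057, -0.056, -0.705]
ft_force: [0.2, 1.0, -0.5]
width: 0.0007
```

Call:
{"op": "jog_arm", "data": {
  "commands": [
    {"translation": [2, 0.3, 0], "twist": 0},
    {"translation": [2, 0.3, 0], "twist": 0}
  ]
}}

```text
time: 5.3
ee_pos: [0.5771, -0.2111, 0.1115]
eef_rot: [-0.705, -0.056, 0.057, 0.705]
ft_force: [-9.1, -0.8, 1.6]
width: 0.0005
```

Call:
{"op": "jog_arm", "data": {
  "commands": [
    {"translation": [2, 0.3, 0], "twist": 0},
    {"translation": [2, 0.3, 0], "twist": 0}
  ]
}}

```text
time: 5.5
ee_pos: [0.5776, -0.2113, 0.1112]
eef_rot: [-0.705, -0.053, 0.059, 0.705]
ft_force: [-26.7, 1.4, 16.2]
width: 0.0005
```

```bash
python3 snap.py e 90,100,250,290 310,120,430,260
```

```text
5.5 [ 0.57762405 -0.21126543  0.11121019] yaw 0.15897343462951366 tilt [-8.48695660e-03 -9.99963519e-01  9.65076917e-04] [-26.73004862   1.37407323  16.20183289] [0.09754996 5.90190891 0.02784958] 0.0005087106153339653
stand frame 0.04264928142441455 -0.0013778343759508677
scene scale 3.1578947368421053
top scale 4.285714285714286
```

View pics/e_scene.png

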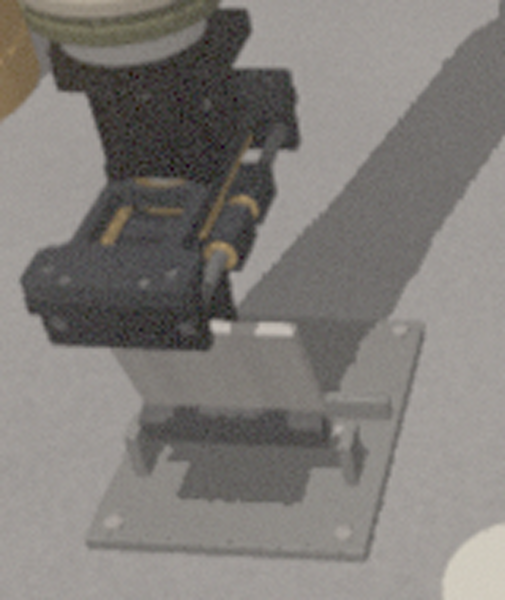

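Call:
{"op": "jog_arm", "data": {
  "commands": [
    {"translation": [-5, -0.8, 0], "twist": 0},
    {"translation": [-10, -1.6, 0], "twist": 0},
    {"translation": [-20, -3.2, 0], "twist": 0},
    {"translation": [-20, -3.2, 10], "twist": 0},
    {"translation": [-10, 0, 40], "twist": 0},
    {"translation": [0, 0, 45], "twist": 0},
    {"translation": [0, 0, 45], "twist": 0},
    {"translation": [0, 30, 45], "twist": 0},
    {"translation": [0, 40, 30], "twist": -0.03},
    {"translation": [0, 40, 0], "twist": -0.04},
    {"translation": [0, 40, 0], "twist": -0.04},
    {"translation": [0, 40, 0], "twist": -0.04},
    {"translation": [0, 40, 0], "twist": -0.04}
  ],
  "grip": 0
}}

```text
time: 6.9
ee_pos: [0.5163, 0.0102, 0.3237]
eef_rot: [0.707, -0.01, 0.012, -0.707]
ft_force: [0.4, -1.0, -0.3]
width: 0.0861
```

```bash
python3 snap.py f 100,150,250,290 310,120,430,260
```

```text
6.9 [0.51629065 0.01021842 0.32365889] yaw -0.031314282964720455 tilt [ 2.03761783e-03 -9.99997907e-01 -1.83976502e-04] [ 0.39633591 -1.03999407 -0.29826619] [ 0.00777088 -0.11276189 -0.03890409] 0.08611229725544148
stand frame 0.017385688944270884 0.22704859416829185
scene scale 4.285714285714286
top scale 4.285714285714286
```

View pics/f_scene.png

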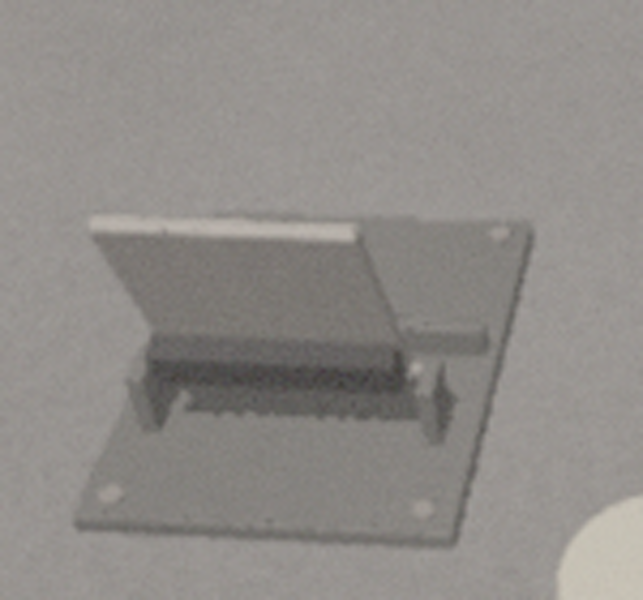

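View pics/f_top.png

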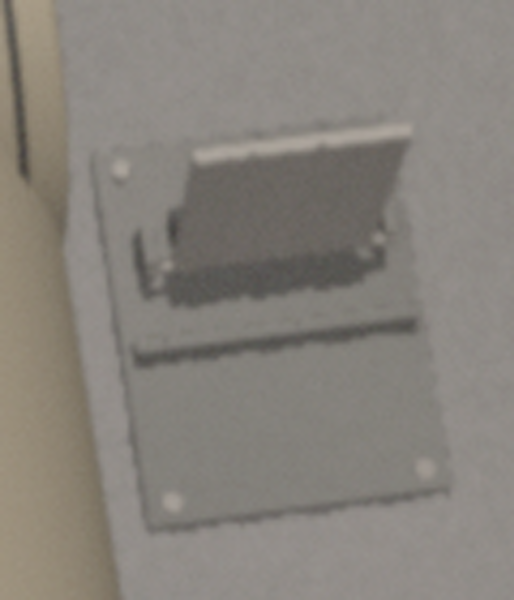

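Run:
```python
from h import *
np.set_printoptions(precision=4,suppress=True)
k=600/140
zt=lambda x,y:(310+x/k-.4,120+y/k-.4)
zs=lambda x,y:(100+x/k-.4,150+y/k-.4)
c=np.array([.5353,-.2167]);a=.16
def sf(p):d=p[:2]-c;return np.array([d@[np.cos(a),np.sin(a)],d@[-np.sin(a),np.cos(a)],p[2]])*1000
L=tri(zt(198,164),zs(358,225));R=tri(zt(408,137),zs(90,217))
print('front tip L',sf(L[0]),L[1],'R',sf(R[0]),R[1])
L=tri(zt(193,152),zs(357,240));R=tri(zt(412,125),zs(97,235))
print('back tip L',sf(L[0]),L[1],'R',sf(R[0]),R[1])
# lip rear top edge from top view
for p in((140,352),(415,320),(140,364),(415,331)):print('lip',sf(onz('top',zt(*p),.026)))
print('screwmid',sf((onz('top',zt(120,170),.011)+onz('top',zt(425,468),.011))/2),sf((onz('top',zt(370,138),.011)+onz('top',zt(172,502),.011))/2))
for p in((112,494),(423,510),(500,234)):print('screw',sf(onz('scene',zs(*p),.011)))
```

```text
front tip L [ 57.7569  51.248  137.774 ] 0.0007442962515176877 R [ 58.7086 -50.3745 137.1443] 0.0033932879387678625
back tip L [ 64.1631  52.2048 135.7835] 0.0005719696092508459 R [ 63.8703 -50.7717 133.0689] 0.0038649530897663623
lip [-11.2099  73.3451  26.    ]
lip [-13.1656 -69.3909  26.    ]
lip [-17.3311  74.2716  26.    ]
lip [-18.8035 -68.4296  26.    ]
screwmid [-0.2955  0.563  11.    ] [-0.2903 -0.0494 11.    ]
screw [ 88.3023 -65.1925  11.    ]
screw [88.9012 66.4145 11.    ]
screw [-87.9686  66.6083  11.    ]
```

Call:
{"op": "jog_arm", "data": {
  "commands": [
    {"translation": [0, 36, 0], "twist": -0.034},
    {"translation": [0, 36, 0], "twist": -0.034},
    {"translation": [0, 36, 0], "twist": -0.034},
    {"translation": [0, 36, 0], "twist": -0.034},
    {"translation": [0, 36, 0], "twist": -0.034},
    {"translation": [0, 36, 0], "twist": -0.034},
    {"translation": [0, 2, 0], "twist": 0},
    {"translation": [0, 0, 0], "twist": 0}
  ]
}}

```text
time: 7.8
ee_pos: [0.5162, 0.2271, 0.3231]
eef_rot: [-0.702, 0.082, -0.082, 0.703]
ft_force: [0.3, -0.2, 0.1]
width: 0.087
```

```bash
python3 snap.py g 330,60,530,310 80,120,240,260
```

```text
7.8 [0.51624737 0.2271437  0.32313707] yaw -0.23134218108512625 tilt [ 2.19583768e-04 -9.99999816e-01  5.66132887e-04] [ 0.27635483 -0.17963246  0.08766308] [-0.04211884 -0.10254282  0.00742423] 0.08699484900265946
stand frame 0.05190310890987974 0.44121004172719125
scene scale 2.4
top scale 4.285714285714286
```

View pics/g_scene.png

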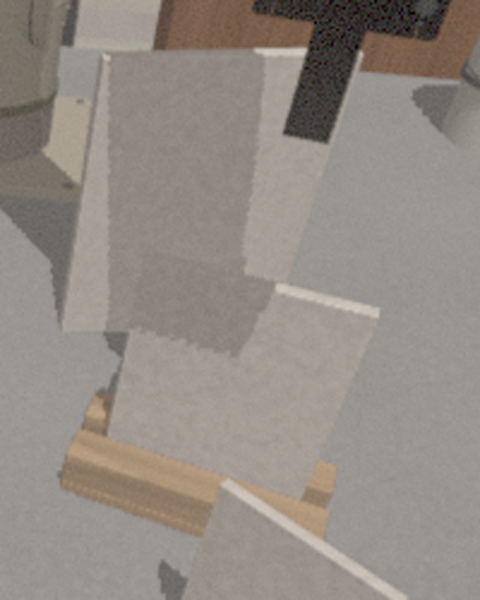

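Positioned over the chart; shadow lies across its middle. Descend and grip.

Call:
{"op": "jog_arm", "data": {
  "commands": [
    {"translation": [0, 0, -30], "twist": 0},
    {"translation": [0, 0, -30], "twist": 0},
    {"translation": [0, 0, -30], "twist": 0},
    {"translation": [0, 0, -30], "twist": 0},
    {"translation": [0, 0, -20], "twist": 0},
    {"translation": [0, 0, -12], "twist": 0},
    {"translation": [0, 0, 0], "twist": 0}
  ]
}}

```text
time: 8.6
ee_pos: [0.5162, 0.2248, 0.1701]
eef_rot: [0.703, -0.084, 0.083, -0.702]
ft_force: [0.6, -0.4, -0.5]
width: 0.087
```

```bash
python3 snap.py h 330,60,530,310 80,120,240,260
```

```text
8.6 [0.51622934 0.22483845 0.17006503] yaw -0.23542518152943887 tilt [-0.00129423 -0.99999817 -0.0014107 ] [ 0.55221347 -0.41940587 -0.50455701] [-0.02227427 -0.11029337 -0.00040653] 0.08700182811366709
stand frame 0.051518043308395996 0.43893710875680036
scene scale 2.4
top scale 4.285714285714286
```

View pics/h_scene.png

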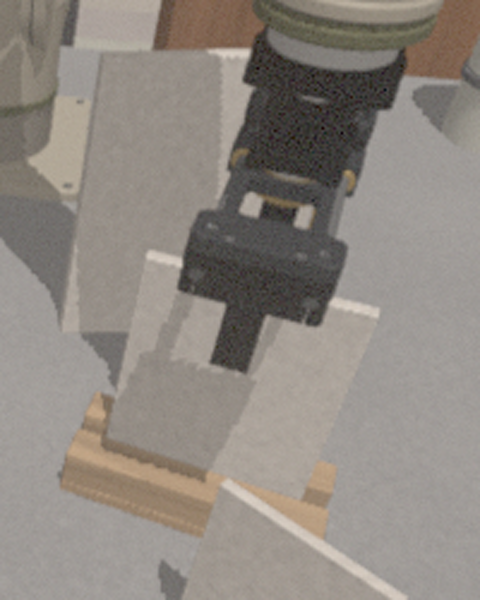

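Call:
{"op": "jog_arm", "data": {
  "commands": [
    {"translation": [0, 0, 0], "twist": 0},
    {"translation": [0, 0, 0], "twist": 0},
    {"translation": [0, 0, 0], "twist": 0},
    {"translation": [0, 0, 0], "twist": 0},
    {"translation": [0, 0, 0], "twist": 0},
    {"translation": [0, 0, 0], "twist": 0},
    {"translation": [0, 0, 0], "twist": 0}
  ],
  "grip": 1,
  "grip_force": 30
}}

```text
time: 9.4
ee_pos: [0.5164, 0.2264, 0.1712]
eef_rot: [-0.702, 0.082, -0.082, 0.702]
ft_force: [-0.1, -0.2, 0.1]
width: 0.0387
```

Call:
{"op": "jog_arm", "data": {
  "commands": [
    {"translation": [0, 0, 10], "twist": 0},
    {"translation": [0, 0, 15], "twist": 0},
    {"translation": [0, 0, 20], "twist": 0},
    {"translation": [0, 0, 0], "twist": 0}
  ]
}}

```text
time: 9.8
ee_pos: [0.5176, 0.2275, 0.2201]
eef_rot: [-0.701, 0.081, -0.084, 0.703]
ft_force: [0.4, 0.8, 1.1]
width: 0.007
```

```bash
python3 snap.py i 330,60,530,310 80,120,240,260
```

```text
9.8 [0.51764396 0.22749177 0.22009115] yaw -0.23365383710833465 tilt [ 0.00430792 -0.99998642  0.00293256] [0.38217182 0.81133532 1.07949426] [-0.05726252 -0.0758238   0.0389486 ] 0.007042236943503454
stand frame 0.053337313559662355 0.4413311625704994
scene scale 2.4
top scale 4.285714285714286
```

View pics/i_scene.png

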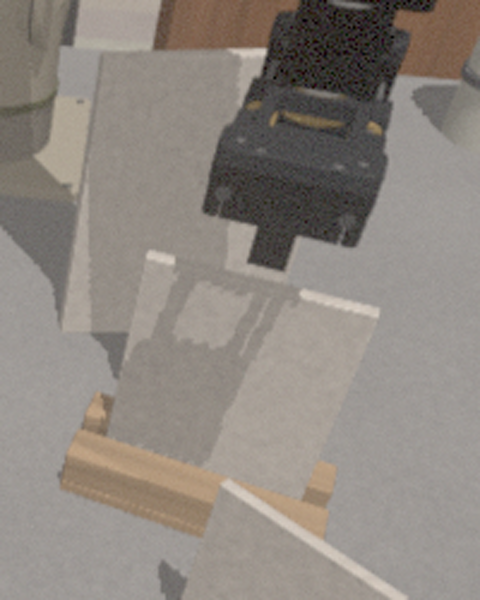

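View pics/i_top.png

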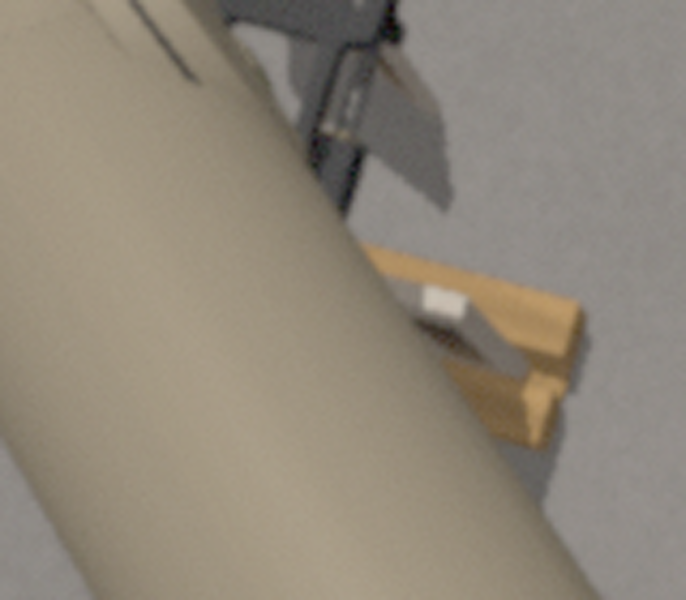

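The fingers had not finished closing before I lifted, so the chart stayed in the rack unmoved. I'll reopen, go back down and wait longer.

Call:
{"op": "jog_arm", "data": {
  "commands": [
    {"translation": [0, 0, 20], "twist": 0},
    {"translation": [0, 0, 0], "twist": 0},
    {"translation": [0, 0, 0], "twist": 0},
    {"translation": [0, 0, 0], "twist": 0},
    {"translation": [0, 0, 0], "twist": 0},
    {"translation": [0, 0, 0], "twist": 0},
    {"translation": [0, 0, 0], "twist": 0},
    {"translation": [0, 0, 0], "twist": 0},
    {"translation": [0, 0, 0], "twist": 0},
    {"translation": [0, 0, 0], "twist": 0}
  ],
  "grip": 0
}}

```text
time: 10.9
ee_pos: [0.5164, 0.2265, 0.2362]
eef_rot: [-0.702, 0.082, -0.083, 0.702]
ft_force: [0.6, -0.5, 0.3]
width: 0.0746
```

Call:
{"op": "jog_arm", "data": {
  "commands": [
    {"translation": [0, 0, -20], "twist": 0},
    {"translation": [0, 0, -20], "twist": 0},
    {"translation": [0, 0, -15], "twist": 0},
    {"translation": [0, 0, -10], "twist": 0},
    {"translation": [0, 0, 0], "twist": 0}
  ]
}}

```text
time: 11.4
ee_pos: [0.5158, 0.2261, 0.17]
eef_rot: [0.703, -0.083, 0.082, -0.702]
ft_force: [0.1, 0.2, 0.3]
width: 0.0869
```

Call:
{"op": "jog_arm", "data": {
  "commands": [
    {"translation": [0, 0, 0], "twist": 0},
    {"translation": [0, 0, 0], "twist": 0},
    {"translation": [0, 0, 0], "twist": 0},
    {"translation": [0, 0, 0], "twist": 0},
    {"translation": [0, 0, 0], "twist": 0},
    {"translation": [0, 0, 0], "twist": 0},
    {"translation": [0, 0, 0], "twist": 0},
    {"translation": [0, 0, 0], "twist": 0},
    {"translation": [0, 0, 0], "twist": 0},
    {"translation": [0, 0, 0], "twist": 0},
    {"translation": [0, 0, 0], "twist": 0},
    {"translation": [0, 0, 0], "twist": 0},
    {"translation": [0, 0, 0], "twist": 0},
    {"translation": [0, 0, 0], "twist": 0}
  ],
  "grip": 1,
  "grip_force": 30
}}

```text
time: 12.8
ee_pos: [0.5164, 0.2265, 0.1712]
eef_rot: [-0.702, 0.082, -0.082, 0.702]
ft_force: [0.1, -1.0, -0.6]
width: 0.0095
```

Call:
{"op": "jog_arm", "data": {
  "commands": [
    {"translation": [0, 0, 0], "twist": 0},
    {"translation": [0, 0, 0], "twist": 0},
    {"translation": [0, 0, 5], "twist": 0},
    {"translation": [0, 0, 15], "twist": 0},
    {"translation": [0, 0, 20], "twist": 0},
    {"translation": [0, 0, 30], "twist": 0},
    {"translation": [0, 0, 40], "twist": 0},
    {"translation": [0, 0, 40], "twist": 0},
    {"translation": [0, 0, 0], "twist": 0}
  ]
}}

```text
time: 13.7
ee_pos: [0.5176, 0.228, 0.3279]
eef_rot: [-0.701, 0.08, -0.085, 0.704]
ft_force: [0.2, 0.5, -1.7]
width: 0.01
```

```bash
python3 snap.py j 330,0,530,310 80,60,300,260
```

```text
13.7 [0.51761278 0.22800335 0.32794206] yaw -0.23342089617133996 tilt [ 0.00723164 -0.99995985  0.00529182] [ 0.15987885  0.45311841 -1.72171119] [ 0.04396898 -0.21611984  0.00510695] 0.01000010874698256
stand frame 0.05338803196897834 0.44184117183877536
scene scale 1.935483870967742
top scale 3.0
```

View pics/j_scene.png

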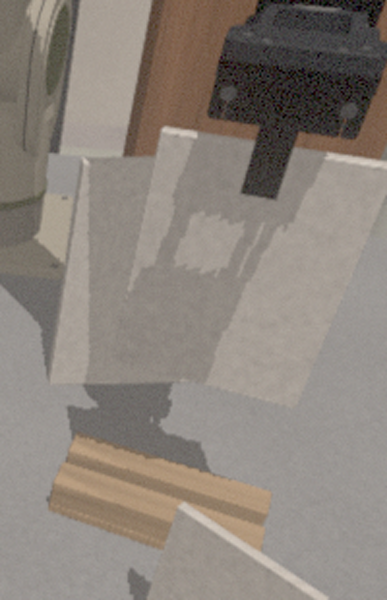

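Call:
{"op": "jog_arm", "data": {
  "commands": [
    {"translation": [1, -14, 0], "twist": 0.015},
    {"translation": [2, -25, 0], "twist": 0.026},
    {"translation": [2, -30, 0], "twist": 0.03},
    {"translation": [2, -35, 0], "twist": 0.03},
    {"translation": [2, -35, 0], "twist": 0.03},
    {"translation": [2, -35, 0], "twist": 0.03},
    {"translation": [2, -35, 0], "twist": 0.03},
    {"translation": [2, -35, 0], "twist": 0.03},
    {"translation": [2, -35, 0], "twist": 0.03},
    {"translation": [2, -35, 0], "twist": 0.03},
    {"translation": [2, -35, 0], "twist": 0.03},
    {"translation": [2, -35, 0], "twist": 0.03},
    {"translation": [1, -30, 0], "twist": 0.03},
    {"translation": [1, -20, 0], "twist": 0.02},
    {"translation": [0, -10, 0], "twist": 0.004},
    {"translation": [0, 0, 0], "twist": 0},
    {"translation": [0, 0, 0], "twist": 0}
  ]
}}

```text
time: 15.5
ee_pos: [0.5414, -0.2161, 0.3209]
eef_rot: [-0.704, -0.057, 0.057, 0.705]
ft_force: [0.7, 1.2, -1.7]
width: 0.0101
```

```bash
python3 snap.py k 60,60,260,290 300,100,460,260
```

```text
15.5 [ 0.54141325 -0.216102    0.32090623] yaw 0.1621255217995428 tilt [-1.70868920e-04 -9.99999475e-01  1.01082658e-03] [ 0.72534737  1.22051886 -1.73309058] [ 0.03173796 -0.1213243   0.02914993] 0.010056965979163189
stand frame 0.006130443984186009 -0.0003835899191906323
scene scale 2.608695652173913
top scale 3.75
```

View pics/k_scene.png

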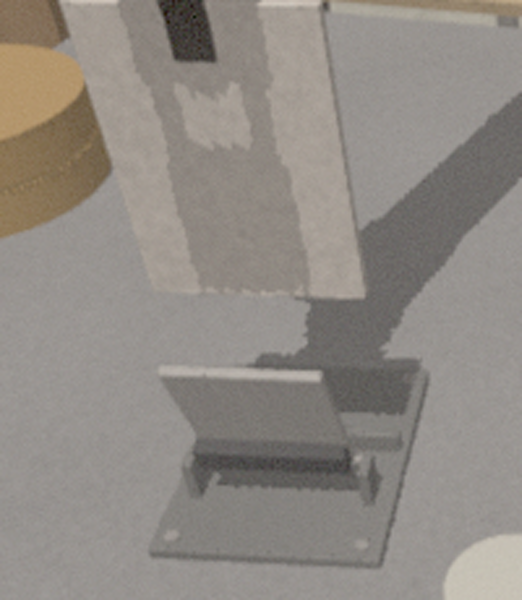

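View pics/k_top.png

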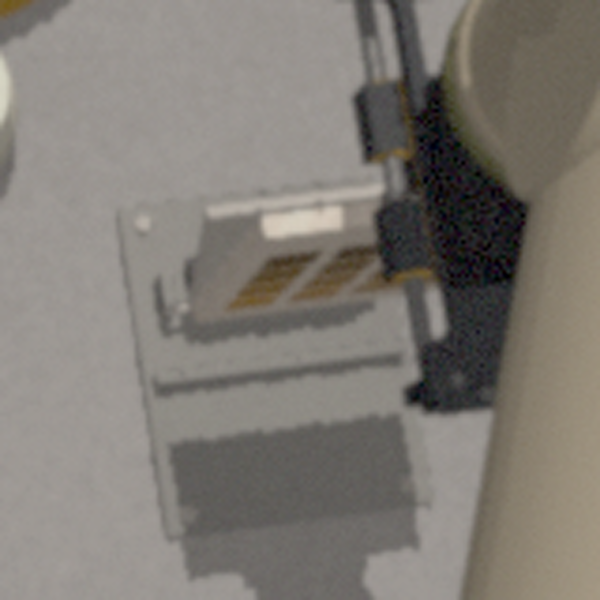

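Run:
```python
from h import *
np.set_printoptions(precision=1,suppress=True)
c=np.array([.5353,-.2167]);a=.16
def sf(p):d=p[:2]-c;return np.array([d@[np.cos(a),np.sin(a)],d@[-np.sin(a),np.cos(a)],p[2]])*1000
zt=lambda x,y:(300+x/3.75-.4,100+y/3.75-.4)
zs=lambda x,y:(60+x/2.6087-.4,60+y/2.6087-.4)
print('bottom front +y (top)',sf(onz('top',zt(190,319),.16)),sf(onz('top',zt(370,302),.16)))
print('bottom back (scene) -y,+y',sf(onz('scene',zs(155,291),.16)),sf(onz('scene',zs(365,298),.16)))
print('top back/front +y (top)',sf(onz('top',zt(207,206),.35)),sf(onz('top',zt(207,217),.35)))
```

```text
bottom front +y (top) [  2.1  74.  160. ] [ -1.2 -19.7 160. ]
bottom back (scene) -y,+y [  9.6 -66.9 160. ] [  9.2  71.2 160. ]
top back/front +y (top) [ 17.1  93.5 350. ] [ 12.5  94.3 350. ]
```

Call:
{"op": "jog_arm", "data": {
  "commands": [
    {"translation": [0, 0, -20], "twist": 0},
    {"translation": [0, 0, -25], "twist": 0},
    {"translation": [0, 0, -25], "twist": 0},
    {"translation": [0, 0, -20], "twist": 0},
    {"translation": [0, 0, -15], "twist": 0},
    {"translation": [0, 0, -10], "twist": 0},
    {"translation": [0, 0, 0], "twist": 0}
  ]
}}

```text
time: 16.3
ee_pos: [0.541, -0.217, 0.2053]
eef_rot: [-0.705, -0.057, 0.058, 0.705]
ft_force: [-0.4, -0.8, -1.7]
width: 0.0099
```

```bash
python3 snap.py l 90,100,250,290 300,100,460,260
```

```text
16.3 [ 0.54098182 -0.2170431   0.20525515] yaw 0.16167755814828108 tilt [-1.19102058e-03 -9.99998920e-01  8.60872149e-04] [-0.36165665 -0.84584616 -1.70006672] [ 0.07096587 -0.07662931 -0.01531612] 0.009855843424197944
stand frame 0.00555458458304536 -0.0012439367714683768
scene scale 3.1578947368421053
top scale 3.75
```

View pics/l_top.png

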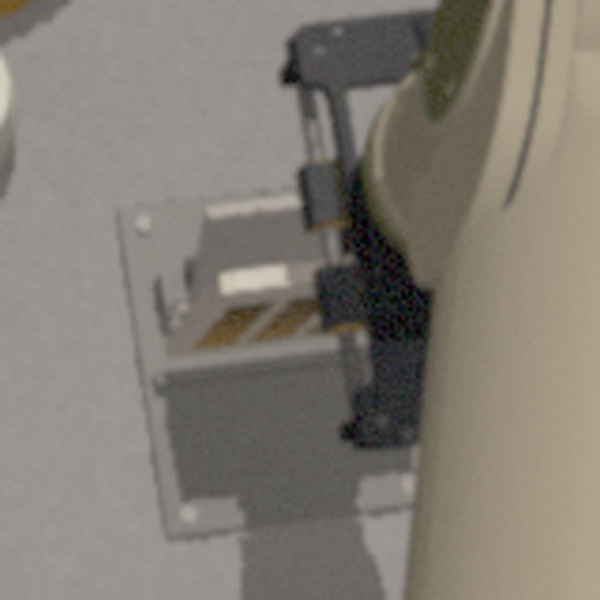

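View pics/l_scene.png

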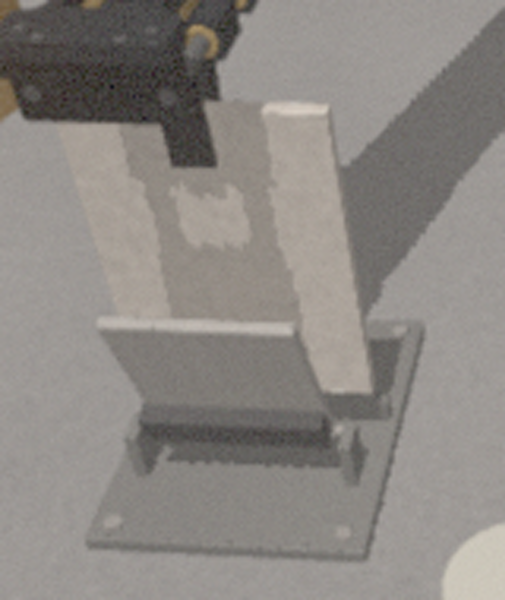

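Run:
```python
from h import *
np.set_printoptions(precision=1,suppress=True)
c=np.array([.5353,-.2167]);a=.16
def sf(p):d=p[:2]-c;return np.array([d@[np.cos(a),np.sin(a)],d@[-np.sin(a),np.cos(a)],p[2]])*1000
zt=lambda x,y:(300+x/3.75-.4,100+y/3.75-.4)
zs=lambda x,y:(90+x/3.158-.4,100+y/3.158-.4)
print(sf(onz('top',zt(168,356),.0445)),sf(onz('top',zt(240,345),.0445)),sf(onz('scene',zs(372,394),.0445)),sf(onz('scene',zs(327,391),.0445)))
print('top',sf(onz('top',zt(218,291),.2345)),sf(onz('top',zt(218,269),.2345)),sf(onz('scene',zs(329,116),.2345)),sf(onz('scene',zs(329,103),.2345)))
```

```text
[ 1.3 69.3 44.5] [ 2.2 27.1 44.5] [ 9.7 71.  44.5] [ 8.8 43.9 44.5]
top [  1.5  72.  234.5] [ 12.   70.3 234.5] [ 13.2  72.8 234.5] [  0.9  70.1 234.5]
```

Call:
{"op": "jog_arm", "data": {
  "commands": [
    {"translation": [0, 0, -12], "twist": 0},
    {"translation": [0, 0, -10], "twist": 0},
    {"translation": [0, 0, -6], "twist": 0},
    {"translation": [0, 0, -3], "twist": 0},
    {"translation": [0, 0, -1], "twist": 0},
    {"translation": [0, 0, 0], "twist": 0}
  ]
}}

```text
time: 17.0
ee_pos: [0.5414, -0.2175, 0.1742]
eef_rot: [-0.705, -0.057, 0.057, 0.705]
ft_force: [-0.2, -0.8, -1.7]
width: 0.01
```

Call:
{"op": "jog_arm", "data": {
  "commands": [
    {"translation": [0, 0, -1], "twist": 0},
    {"translation": [0, 0, 0], "twist": 0}
  ]
}}

```text
time: 17.2
ee_pos: [0.5415, -0.2176, 0.1733]
eef_rot: [0.705, 0.057, -0.057, -0.705]
ft_force: [0.1, -0.7, -1.6]
width: 0.0098
```

Call:
{"op": "jog_arm", "data": {
  "commands": [
    {"translation": [0, 0, -1], "twist": 0},
    {"translation": [0, 0, 0], "twist": 0}
  ]
}}

```text
time: 17.4
ee_pos: [0.5413, -0.2176, 0.1721]
eef_rot: [-0.705, -0.057, 0.057, 0.705]
ft_force: [0.2, 0.5, -1.4]
width: 0.0093
```

Call:
{"op": "jog_arm", "data": {
  "commands": [
    {"translation": [0, 0, -1], "twist": 0},
    {"translation": [0, 0, 0], "twist": 0}
  ]
}}

```text
time: 17.6
ee_pos: [0.5414, -0.2175, 0.1712]
eef_rot: [-0.705, -0.057, 0.057, 0.705]
ft_force: [0.2, -0.1, -1.7]
width: 0.0101
```

Call:
{"op": "jog_arm", "data": {
  "commands": [
    {"translation": [0, 0, -1], "twist": 0},
    {"translation": [0, 0, 0], "twist": 0}
  ]
}}

```text
time: 17.8
ee_pos: [0.5418, -0.2174, 0.1711]
eef_rot: [0.705, 0.057, -0.057, -0.705]
ft_force: [-0.1, 1.2, 5.4]
width: 0.0099
```

Touchdown felt (Fz +5.4 N). Now ease the jaws to about 30 mm.

Call:
{"op": "jog_arm", "data": {
  "commands": [
    {"translation": [0, 0, 0.5], "twist": 0},
    {"translation": [0, 0, 0], "twist": 0},
    {"translation": [0, 0, 0], "twist": 0},
    {"translation": [0, 0, 0], "twist": 0},
    {"translation": [0, 0, 0], "twist": 0}
  ],
  "grip": 0.65,
  "grip_force": 5
}}

```text
time: 18.3
ee_pos: [0.5413, -0.2176, 0.1706]
eef_rot: [-0.705, -0.057, 0.057, 0.705]
ft_force: [0.1, -0.0, -0.2]
width: 0.0299
```

```bash
python3 snap.py m 90,100,250,290 300,100,460,260
```

```text
18.3 [ 0.54131915 -0.21759125  0.17058047] yaw 0.16114489691077713 tilt [-1.09177113e-05 -9.99999993e-01  1.14798875e-04] [ 0.12278339 -0.03243911 -0.22655033] [-0.01477546 -0.12592134  0.0201724 ] 0.029945290475208053
stand frame 0.005800273302122003 -0.0018388287547186468
scene scale 3.1578947368421053
top scale 3.75
```

View pics/m_scene.png

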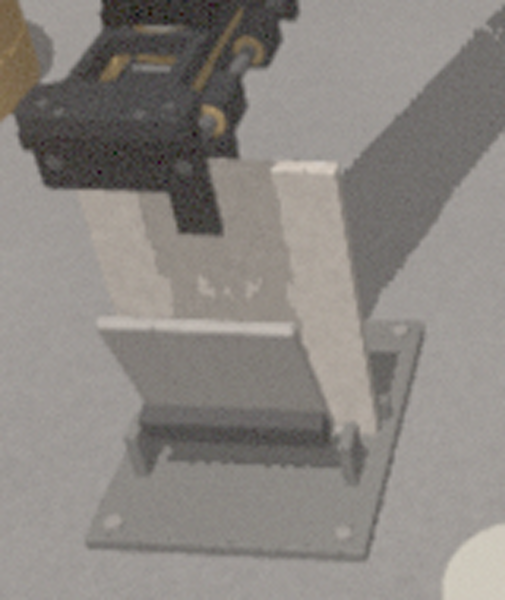

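Call:
{"op": "jog_arm", "data": {
  "commands": [
    {"translation": [4, 0.6, 0], "twist": 0},
    {"translation": [4, 0.6, 0], "twist": 0},
    {"translation": [4, 0.6, 0], "twist": 0},
    {"translation": [4, 0.6, 0], "twist": 0},
    {"translation": [4, 0.6, 0], "twist": 0},
    {"translation": [0, 0, 0], "twist": 0}
  ],
  "grip": 0.72
}}

```text
time: 19.0
ee_pos: [0.5619, -0.2142, 0.1706]
eef_rot: [-0.705, -0.057, 0.057, 0.705]
ft_force: [-0.8, 1.0, 0.2]
width: 0.0243
```

```bash
python3 snap.py n 90,100,250,290 300,100,460,260
```

```text
19.0 [ 0.56193009 -0.21419206  0.17058562] yaw 0.161768452937604 tilt [ 3.46706489e-04 -9.99999882e-01  3.41308984e-04] [-0.84326691  1.00227324  0.21245044] [-0.00711581 -0.05383555  0.07542093] 0.024313665041011772
stand frame 0.026689514682035745 -0.0017667531617031917
scene scale 3.1578947368421053
top scale 3.75
```

View pics/n_scene.png

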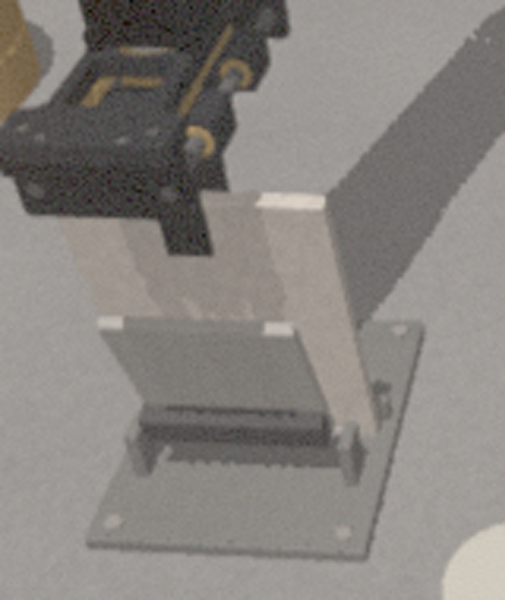

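View pics/n_top.png

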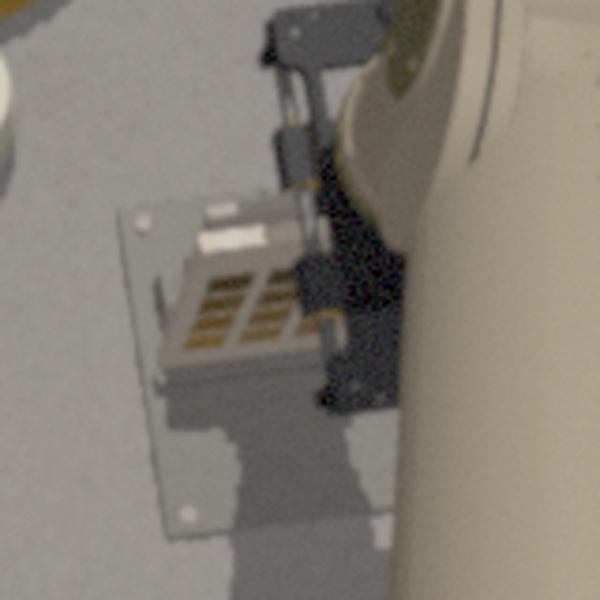

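Call:
{"op": "jog_arm", "data": {
  "commands": [
    {"translation": [4, 0.6, 0], "twist": 0},
    {"translation": [4, 0.6, 0], "twist": 0},
    {"translation": [4, 0.6, 0], "twist": 0},
    {"translation": [4, 0.6, 0], "twist": 0},
    {"translation": [4, 0.6, 0], "twist": 0},
    {"translation": [0, 0, 0], "twist": 0}
  ],
  "grip": 0.7
}}

```text
time: 19.7
ee_pos: [0.5819, -0.2112, 0.1706]
eef_rot: [-0.705, -0.057, 0.057, 0.705]
ft_force: [-0.0, -0.3, 0.7]
width: 0.0262
```

Call:
{"op": "jog_arm", "data": {
  "commands": [
    {"translation": [3, 0.5, 0], "twist": 0},
    {"translation": [3, 0.5, 0], "twist": 0},
    {"translation": [3, 0.5, 0], "twist": 0},
    {"translation": [0, 0, 0], "twist": 0}
  ]
}}

```text
time: 20.1
ee_pos: [0.5907, -0.2099, 0.1707]
eef_rot: [-0.705, -0.057, 0.057, 0.705]
ft_force: [0.8, -0.9, 0.4]
width: 0.0262
```

```bash
python3 snap.py o 90,100,250,290 300,100,460,260
```

```text
20.1 [ 0.59071766 -0.20987413  0.17066567] yaw 0.16146024680863794 tilt [ 2.72465440e-04 -9.99999954e-01  1.36132480e-04] [ 0.76061255 -0.8915726   0.38569242] [-0.03776513 -0.15928134  0.04427923] 0.026229232072243574
stand frame 0.05579730572896189 -0.002090361017445113
scene scale 3.1578947368421053
top scale 3.75
```

View pics/o_scene.png

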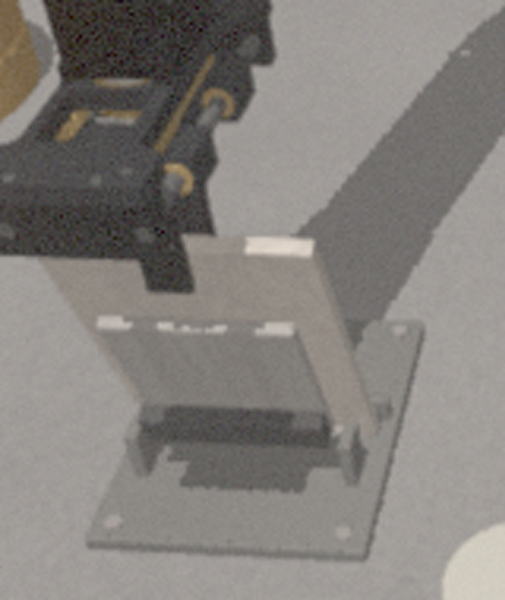

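Call:
{"op": "jog_arm", "data": {
  "commands": [
    {"translation": [3, 0.5, 0], "twist": 0},
    {"translation": [3, 0.5, 0], "twist": 0},
    {"translation": [0, 0, 0], "twist": 0}
  ]
}}

```text
time: 20.5
ee_pos: [0.5967, -0.2089, 0.1707]
eef_rot: [-0.705, -0.057, 0.057, 0.705]
ft_force: [0.6, -0.5, -0.1]
width: 0.0261
```

Call:
{"op": "jog_arm", "data": {
  "commands": [
    {"translation": [3, 0.5, 0], "twist": 0},
    {"translation": [3, 0.5, 0], "twist": 0},
    {"translation": [0, 0, 0], "twist": 0}
  ]
}}

```text
time: 20.8
ee_pos: [0.6027, -0.2078, 0.1706]
eef_rot: [-0.705, -0.057, 0.057, 0.705]
ft_force: [0.1, -0.3, 0.1]
width: 0.0258
```

```bash
python3 snap.py p 90,100,250,290 300,100,460,260
```

```text
20.8 [ 0.60269668 -0.20779839  0.1706073 ] yaw 0.16156405113081648 tilt [ 1.62168461e-04 -9.99999966e-01  2.03991887e-04] [ 0.09621504 -0.33974198  0.09038141] [ 0.04455025 -0.15381601  0.01593514] 0.025810690323568374
stand frame 0.06795402866766456 -0.001949610679739411
scene scale 3.1578947368421053
top scale 3.75
```

View pics/p_scene.png

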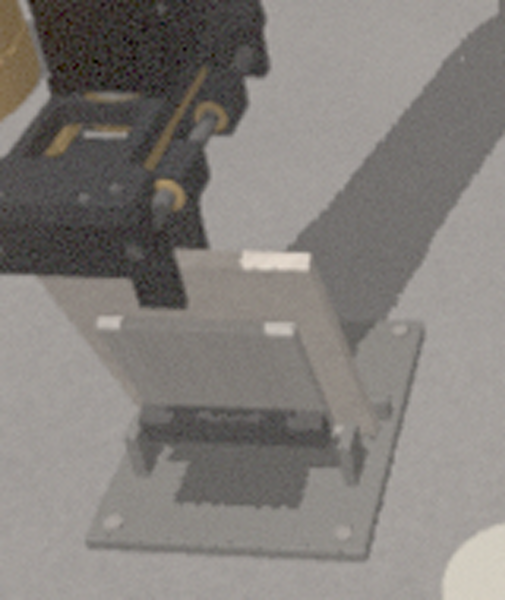

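View pics/p_top.png

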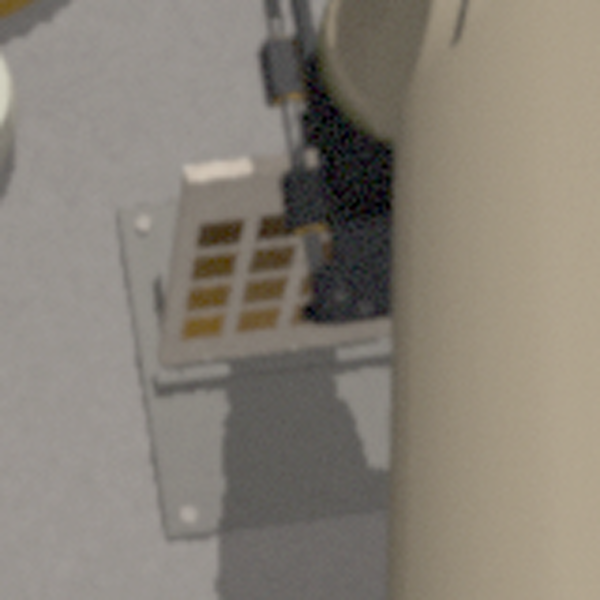

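Call:
{"op": "jog_arm", "data": {
  "commands": [
    {"translation": [3, 0.5, 0], "twist": 0},
    {"translation": [3, 0.5, 0], "twist": 0},
    {"translation": [0, 0, 0], "twist": 0}
  ]
}}

```text
time: 21.2
ee_pos: [0.6084, -0.2069, 0.1705]
eef_rot: [-0.705, -0.057, 0.057, 0.705]
ft_force: [-1.7, 0.8, -0.3]
width: 0.0262
```

```bash
python3 snap.py q 90,100,250,290 300,100,460,260
```

```text
21.2 [ 0.60844764 -0.20694572  0.17051509] yaw 0.16138778546036317 tilt [-3.75635151e-04 -9.99999906e-01  2.14896284e-04] [-1.74605108  0.77256355 -0.28615767] [-0.04626579  0.20532538  0.02830525] 0.026182772507965628
stand frame 0.07376738250044375 -0.0020240619332294024
scene scale 3.1578947368421053
top scale 3.75
```

View pics/q_scene.png

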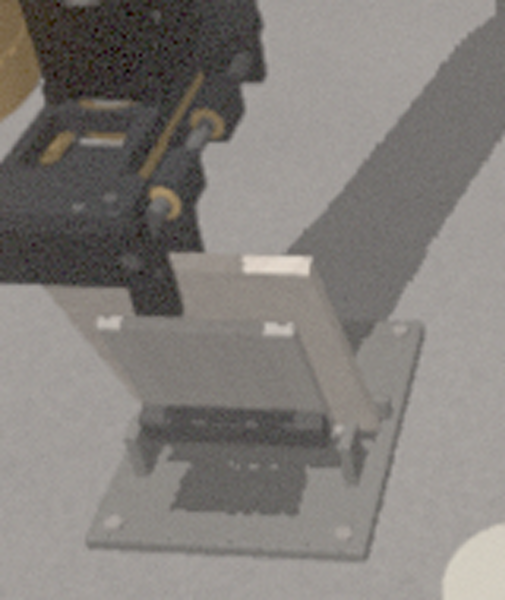

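Run:
```python
from h import *
np.set_printoptions(precision=1,suppress=True)
c=np.array([.5353,-.2167]);a=.16
def sf(p):d=p[:2]-c;return np.array([d@[np.cos(a),np.sin(a)],d@[-np.sin(a),np.cos(a)],p[2]])*1000
zt=lambda x,y:(300+x/3.75-.4,100+y/3.75-.4)
zs=lambda x,y:(90+x/3.158-.4,100+y/3.158-.4)
A=tri(zt(183,182),zs(313,254));B=tri(zt(185,165),zs(309,271))
print('front top',sf(A[0]),A[1],'back top',sf(B[0]),B[1])
print('bottom front',sf(onz('top',zt(160,364),.01)),sf(onz('scene',zs(376,432),.01)))
```

```text
front top [ 67.   71.5 190.1] 0.0014038918520229724 back top [ 76.1  69.9 186.9] 0.0011967267498872926
bottom front [ 2.2 69.1 10. ] [ 6.9 68.8 10. ]
```

Call:
{"op": "jog_arm", "data": {
  "commands": [
    {"translation": [-2, -0.3, 0], "twist": 0},
    {"translation": [-2, -0.3, 0], "twist": 0},
    {"translation": [0, 0, 0], "twist": 0},
    {"translation": [0, 0, 0], "twist": 0},
    {"translation": [0, 0, 0], "twist": 0},
    {"translation": [0, 0, 0], "twist": 0},
    {"translation": [0, 0, 0], "twist": 0},
    {"translation": [0, 0, 0], "twist": 0},
    {"translation": [0, 0, 0], "twist": 0},
    {"translation": [0, 0, 0], "twist": 0},
    {"translation": [0, 0, 0], "twist": 0}
  ],
  "grip": 0
}}

```text
time: 22.4
ee_pos: [0.6043, -0.2077, 0.1707]
eef_rot: [-0.705, -0.057, 0.057, 0.705]
ft_force: [-0.4, -0.6, -0.3]
width: 0.0865
```

```bash
python3 snap.py r 90,100,250,290 300,100,460,260
```

```text
22.4 [ 0.60434536 -0.20766414  0.17067686] yaw 0.16122758969562517 tilt [ 6.23141161e-05 -9.99999998e-01 -2.19636359e-06] [-0.4317298  -0.63365841 -0.3450136 ] [ 0.05002896 -0.12320079 -0.00398322] 0.08652984525257708
stand frame 0.0696030363166476 -0.002079735191397812
scene scale 3.1578947368421053
top scale 3.75
```

View pics/r_scene.png

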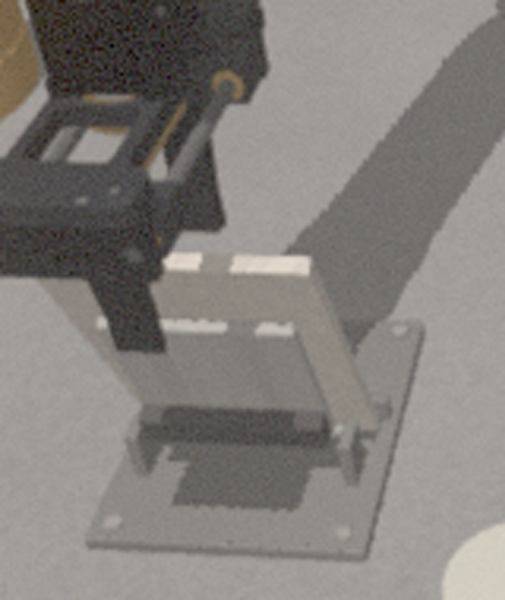

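View pics/r_top.png

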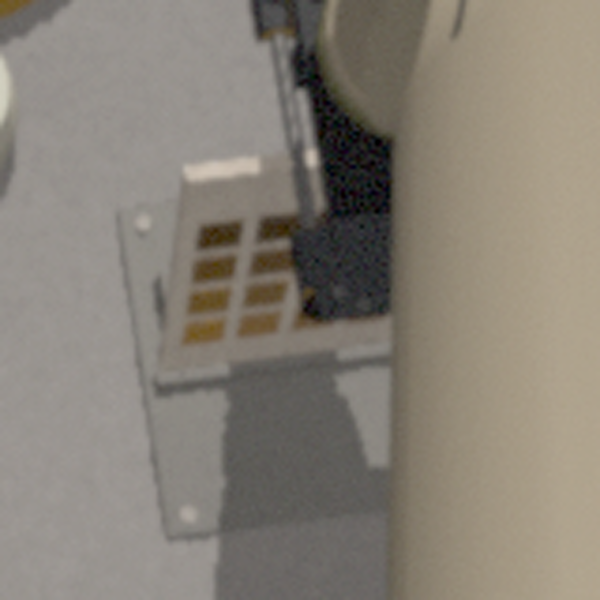

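Leaning freely on the leg. Raise straight up and away, then look at the result.

Call:
{"op": "jog_arm", "data": {
  "commands": [
    {"translation": [0, 0, 10], "twist": 0},
    {"translation": [0, 0, 20], "twist": 0},
    {"translation": [0, 0, 30], "twist": 0},
    {"translation": [0, 0, 40], "twist": 0},
    {"translation": [0, 0, 40], "twist": 0},
    {"translation": [-30, -20, 20], "twist": 0},
    {"translation": [-30, -30, 0], "twist": 0},
    {"translation": [-30, -40, 0], "twist": 0},
    {"translation": [-30, -40, 0], "twist": 0},
    {"translation": [-20, -40, 0], "twist": 0},
    {"translation": [0, -40, 0], "twist": 0},
    {"translation": [0, -40, 0], "twist": 0},
    {"translation": [0, 0, 0], "twist": 0}
  ]
}}

```text
time: 23.8
ee_pos: [0.4616, -0.4633, 0.3296]
eef_rot: [0.705, 0.054, -0.055, -0.705]
ft_force: [-0.7, -0.8, -0.6]
width: 0.0867
```

```bash
python3 snap.py s 90,100,310,330 230,90,450,290
```

```text
23.8 [ 0.46157178 -0.46327506  0.32959972] yaw 0.1541214303997643 tilt [-2.08612729e-03 -9.99997791e-01 -2.58516325e-04] [-0.7260129  -0.82510039 -0.58294864] [ 0.0066898  -0.11047903 -0.02125683] 0.08674626472290693
stand frame -0.11207040881450099 -0.2316793746770439
scene scale 2.608695652173913
top scale 3.0
```

View pics/s_scene.png

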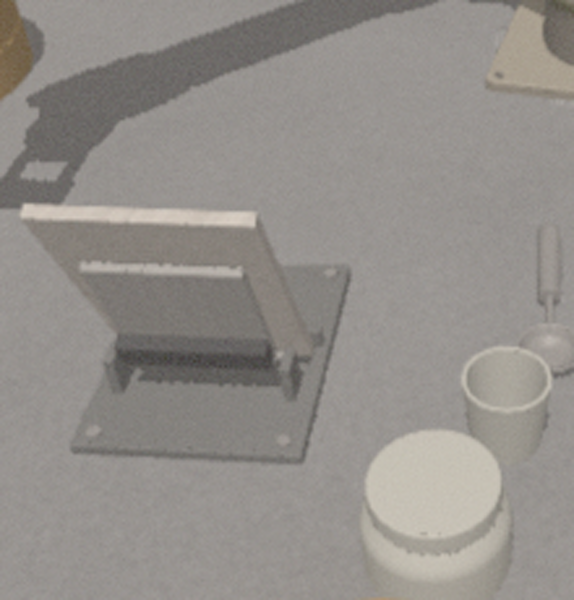

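View pics/s_top.png

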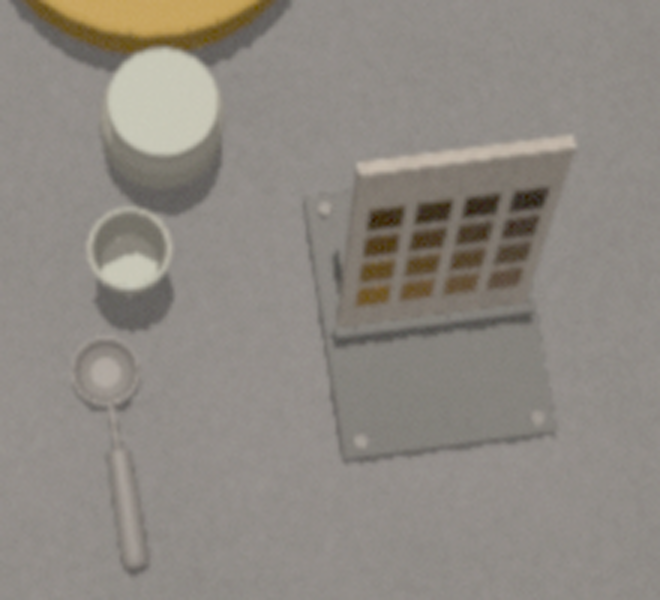

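Run:
```python
from bench import *
import numpy as np,cv2
im=camera("top")["img"].astype(int);o=np.load("top0.npy").astype(int)
d=cv2.GaussianBlur(np.abs(im-o).max(2).astype(np.float32),(5,5),0)
for n,(x0,y0,x1,y1) in {'tub':(262,105,308,152),'cup':(258,158,290,190),'spoon':(252,200,282,282),'rack':(110,160,220,225)}.items():print(n,d[y0:y1,x0:x1].max(),d[y0:y1,x0:x1].mean())
print(close_job())
```

```text
tub 6.2734375 2.0837839
cup 3.3632812 2.1585197
spoon 3.3320312 2.0344512
rack 85.953125 19.766079
the job is handed in; nothing more can be done
None
```

The chart is set up on the stand, and I handed the job in at about 24 s of the 72 s allowed.

- **Leg:** I pushed it up and over with the shut fingers until it hit its stop. The total push was about 31 N and the leg no longer moved. Its tip shows it leaning about 17° back, and it was in the same place at the end.
- **Chart:** I took the middle-sized board from the rack and lowered it behind the lip until I felt it touch. With loose jaws I then tilted it back about 20° onto the leg, let go and backed away. My first lift came away empty because the fingers had not finished closing. That did not move the chart, and the second grip held.
- **Last checks:**
  - Both cameras show the chart standing behind the lip and leaning on the leg, with its chips facing out. It sits within about 2 mm of centre.
  - The top view matches the starting picture at the tub, cup and spoon, so none of them moved.
  - The gripper is open and well clear.

The two cameras disagreed by about 5 mm on where the chart's lower edge sits (about 2 mm versus 7 mm in the stand's x). Both readings are behind the lip.

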